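Point out the reagent and the tube it goes into

TASK

Show a trainee which reagent goes into which tube, by pointing only: with the fingers pointing down, hold the fingertips two to three centimetres above the cap of the blue-capped bottle (of the three bottles at the front of the bench, not those at the back by the wall) for two seconds. Then point the same way, for two seconds, just above the only tube in the blue rack that stands open, and finish while still pointing at it, clear of its raised cap. Touch and move nothing, and do not come down over the other bottles or tubes on the way: cross them high up.

Things in the scene. Friction and masses are not known exactly. Their poses are not given: they have to be found in the camera images.
- bottle_blue: see-through greyish bottle with BLUE cap, 66 mm across, 126 mm tall, cap 39 mm across; screw-cap bottle standing loose on the bench, one of three set out on the left front of the bench (like bottles at the back by the wall are only furniture). Origin at the centre of its underside, z up.
- bottle_blue_cap (a point): centre of the top face of the blue-capped bottle's blue cap.
- bottle_amber: see-through greyish bottle with BLACK cap and brown label, 58 mm across, 106 mm tall; screw-cap bottle standing loose on the bench, one of three set out on the left front of the bench (like bottles at the back by the wall are only furniture). Origin at the centre of its underside, z up.
- bottle_amber_cap (a point): centre of the top face of the black-capped bottle's black cap.
- bottle_white: white bottle with RED cap, 48 mm across, 86 mm tall; screw-cap bottle standing loose on the bench, one of three set out on the left front of the bench (like bottles at the back by the wall are only furniture). Origin at the centre of its underside, z up.
- bottle_white_cap (a point): centre of the top face of the red-capped bottle's red cap.
- rack: blue tube rack, 247 x 124 x 32 mm, fixed to the bench on the right of the bench with its long side roughly across the robot's view; 120 holes. Origin at the centre of its underside, x along the 247 mm side, z up.
- tube_open: the one OPEN tube: small whitish tube, 13 mm across, standing loose in a rack hole with its cap hinged up beside its mouth. Origin on the tube's axis at its lower end (10 mm above the bench), z up along the tube; mouth 39 mm above the origin, top edge of the upstanding cap 57 mm above the origin.
- tube_open_top (a point): point on the open tube's axis level with the top edge of its upstanding cap, 57 mm above the tube's lower end (18 mm above its mouth).
- tube_closed_a: a CLOSED tube in the rack, 13 mm across, 42 mm tall, cap pressed shut; at least 60 mm from the other tubes. Origin at its lower end (10 mm above the bench), z up along the tube.
- tube_closed_a_top (a point): top centre of that closed tube's cap, 42 mm above its lower end.
- tube_closed_b: a CLOSED tube in the rack, 13 mm across, 42 mm tall, cap pressed shut; at least 60 mm from the other tubes. Origin at its lower end (10 mm above the bench), z up along the tube.
- tube_closed_b_top (a point): top centre of that closed tube's cap, 42 mm above its lower end.
Mind the look-alikes: they are no part of the job. Leave any green look-alike of the bottle_white alone.

How it is judged:
On the way, in this order (a step that is already met when the one before it is completed fails the run):
1. points at the cap of the blue-capped bottle from above for 1.5 s (TCP within 20 mm of its centre, 15 to 70 mm above it) (horizontal distance between the grasp point and bottle_blue_cap below 0.02 m and z of the grasp point in the frame of bottle_blue between 0.141 and 0.196 m and angle between the grasp point's own z axis and vertical above 2.5 rad), for 1.5 s.
2. points at the open tube from above for 1.5 s (horizontal distance between the grasp point and tube_open_top below 0.018 m and z of the grasp point in the frame of tube_open between 0.072 and 0.127 m and angle between the grasp point's own z axis and vertical above 2.5 rad), for 1.5 s.
At the end, for the whole second after the job is handed in: The tool points down (within 37 deg) at the open tube, touching nothing: TCP within 18 mm of the tube's axis, 15 to 70 mm above its raised cap (fingertips about 19 mm past the TCP). Bottles and tubes stand upright within 10 mm of where they stood (all of step 2 and distance of each of bottle_blue, bottle_amber, bottle_white, tube_open, tube_closed_a, tube_closed_b from where it was at the start of the episode below 0.01 m and angle between each of bottle_blue, bottle_amber, bottle_white's own z axis and vertical below 0.15 rad and angle between each of tube_open, tube_closed_a, tube_closed_b's own z axis and vertical below 0.35 rad).
It fails at once if the robot touches something (contact force between any of the fingers, the arm and anything else above 0.5 N).
It fails at once if a bottle or a tube is lifted, carried, shifted by more than 10 mm or tipped (not (distance of each of bottle_blue, bottle_amber, bottle_white, tube_open, tube_closed_a, tube_closed_b from where it was at the start of the episode below 0.01 m and angle between each of bottle_blue, bottle_amber, bottle_white's own z axis and vertical below 0.15 rad and angle between each of tube_open, tube_closed_a, tube_closed_b's own z axis and vertical below 0.35 rad)).
It fails at once if the tool is brought down over another bottle's cap (within 25 mm of its centre and less than 70 mm above it, TCP) ((horizontal distance between the grasp point and bottle_amber_cap below 0.025 m and z of the grasp point in the frame of bottle_amber below 0.176 m) or (horizontal distance between the grasp point and bottle_white_cap below 0.025 m and z of the grasp point in the frame of bottle_white below 0.156 m)).
It fails at once if the tool is brought down over a closed tube (within 18 mm of its centre and less than 70 mm above it, TCP) ((horizontal distance between the grasp point and tube_closed_a_top below 0.018 m and z of the grasp point in the frame of tube_closed_a below 0.112 m) or (horizontal distance between the grasp point and tube_closed_b_top below 0.018 m and z of the grasp point in the frame of tube_closed_b below 0.112 m)).
It also fails if it takes over 38 s, if anything falls off the work surface, if the arm or the gripper's body presses on something with over 40 N, if the wrist force passes 120 N, or if a joint passes its speed limit or range.

ROBOT

A 6-joint arm with a two-finger parallel gripper is mounted at the origin on a cart in front of the work surface, level with it; the furniture and walls round the work are solid. World frame = base frame: x ahead of the robot, y to its left, z up, the work surface at z = 0. Lengths are in m, angles in rad, forces in N, time in s.
With the tool pointing down it reaches from about 0.375 to 0.975 m from the base axis. Payload 3.8 kg.
Tool frame: the origin (TCP) lies between the finger pads, 19 mm behind the fingertips; this is the grasp point; z points along the fingers, y is the line along which they close (so a half turn about z gives the same grasp; the last joint's range is limited). The gripper opens to 85 mm and grips with 20 to 120 N. Pads are 22 mm wide; open, the fingers measure 114 mm over their backs; the gripper's body (76 mm by 85 mm) begins 54 mm behind the grasp point. The pads swing forward as they close: fully open they stand 13 mm farther back than shut.
Start: joints at [1.143, 0.264, 1.604, -0, 1.274, -0.037], TCP at [0.257, 0.624, 0.25] pointing down, gripper open.
Joint ranges: [-2.63, 2.63], [-0.94, 2.18], [0.31, 2.57], [-1.31, 4.45], [0, 2.66], [-2.55, 2.55]. Speed limits (rad/s): [2.57, 2.57, 3.14, 3.14, 3.14, 3.14].

INTERFACE

Orientations are given as a rotation vector (axis times angle).
In Python, from workcell import bot gives the robot as it stands.
- The arm moves only by the shell command python3 -m creep 'ROWS' [FORCE]. ROWS is JSON, a list of rows, each a list of 5 numbers: the shift along the tool's x, y, z in units of 0.05 m (1.0 is 0.05 m), then the turn about the tool's z in units of 0.1 rad (1.0 is 0.1 rad), then the opening, from 0 (shut) to 1 (fully open). In form: [[tx, ty, tz, spin, hand], ...]. A call has 1 to 20 rows; each row shifts and turns the commanded pose from where the row before left it, along the tool's axes as they then stand; what a row does not reach is not made up. A row lasts 1/8 s, in which the tool goes at most 62.5 mm and 10.7 degrees, less where a joint would pass 70% of its speed; a pose out of reach is approached as far as the arm can. A call with a number of a shift or a turn outside -1 to 1 is refused whole. A call with a gripper value outside its range is refused whole. The fingers move at their own pace and stop on an object; FORCE is the grip in N (left out, the last holds). Time passes only in rows, so rows that do not move let the fingers close. It gives the time, the measured TCP pose, the force, the opening and the grip force at its end, in the units of the state.
- bot.read_state(): the state, without advancing time (a new reading comes with each control period).
- bot.read_camera(name): name is "scene" or "top" or "wrist"; returns a dict with "pixels" (480x640x3 uint8, red, green, blue), "vfov" (degrees; the focal length in pixels is half the picture's height over the tangent of half this angle, whatever the lens; pixels are square), "cx", "cy" (the principal point, pixels), "dist_coeffs" ([k1, k2, p1, p2, k3] as OpenCV has them; the pictures are not rectified), "world_to_cam" (4x4, takes a point from world to camera coordinates). Camera axes: x right, y down, z forward; pixel columns grow to the right and rows downward; lengths in m; the calibration is good to about 2 mm. A picture is of the moment at which its call begins. There is no depth.
- bot.finish_job(): hands the job in; it is judged then, once.
Trained networks look in a picture, given as the dict that the camera call returned (one of the last four; its "shot" number tells which), for a name from the list of things; names that differ only in an ending like _2 or _b are one class to them, and where a whole thing is asked for, a point or a joint stands for the part that bears it (a point fixed in the world has none). Each returns a list of dicts, best first, with "score" (0 to 1); they miss things now and then, are a little off and sometimes report something else, mostly with a low value. They report only what shows in the picture. A call takes as long as a camera call. They do not tell look-alikes from the thing itself.
- bot.look_for(target, picture): "bbox" ([left, top, right, bottom] in pixels, round what is visible of it).
- bot.regions_of(target, picture): "mask" (480x640 bool, what is visible of it) and "bbox" ([left, top, right, bottom] in pixels, round what is visible of it).
The state is a dict: "time": time; "q": joint angles; "joint_vel": joint speeds; "joint_torque": joint torques, N m; "tool_pos": TCP position; "tcp_rot": TCP orientation; "wrist_force": force on the tool from outside, world axes, zero at the start; "torque": the same for the moment, N m; "width": opening from 0.0 (shut) to 1.0 (fully open); "grip_force": force on a finger pad.
Only numpy, scipy, OpenCV 4.12 (cv2) and the standard library are available. Lean on these libraries where they do the work, as an engineer would, in place of code of your own. Each camera call takes 0.05 s, during which the arm holds its last target. There are 200 camera calls.

## Working session

There is one attempt and no reset: what is moved stays moved. The work goes in short steps, Python scripts to look and compute and a shell command to move; the robot and the scene stay as the last step left them, time stands still between calls to the robot, and variables do not carry over. Pictures are saved under pics/ and viewed, at most 10 in all, crops included, and the job is handed in when it is done.

```bash
mkdir -p pics
cat > h.py <<'E'
import numpy as np, cv2
from workcell import bot
def K(p):
    f=240/np.tan(np.radians(p["vfov"])/2); return np.array([[f,0,p["cx"]],[0,f,p["cy"]],[0,0,1.]])
def ray(p,uv):
    n=cv2.undistortPoints(np.array([[uv]],float),K(p),np.array(p["dist_coeffs"],float))[0,0]
    T=np.array(p["world_to_cam"]); R,t=T[:3,:3],T[:3,3]
    d=R.T@np.array([*n,1]); return -R.T@t,d/np.linalg.norm(d)
def onz(p,uv,z):
    o,d=ray(p,uv); return o+d*(z-o[2])/d[2]
def tri(rs):
    A=sum(np.eye(3)-np.outer(d,d) for o,d in rs); b=sum((np.eye(3)-np.outer(d,d))@o for o,d in rs); return np.linalg.solve(A,b)
def proj(p,X):
    T=np.array(p["world_to_cam"]); r,_=cv2.Rodrigues(T[:3,:3])
    return cv2.projectPoints(np.array([X],float),r,T[:3,3],K(p),np.array(p["dist_coeffs"],float))[0][0,0]
def save(n,im): cv2.imwrite(f"pics/{n}.png",np.ascontiguousarray(im[...,::-1]))
E
python3 - <<'E'
from h import *
s=bot.read_state(); print(s["time"],s["tool_pos"],s["tcp_rot"],s["width"])
P={n:bot.read_camera(n) for n in("top","scene","wrist")}
for n,p in P.items():
    save(n,p["pixels"]); print(n,ray(p,(p["cx"],p["cy"])))
    for t in("bottle_blue","bottle_blue_cap","bottle_amber","bottle_white","rack","tube_open","tube_closed_a"):
        print(n,t,[(np.round(d["bbox"]).astype(int).tolist(),round(d["score"],2)) for d in bot.look_for(t,p)][:5])
E
```

```text
0.0 [0.25684934 0.6234782  0.24868482] [-0.60982683 -3.08135393  0.00335843] 1.0011955068790437
top (array([0.29525869, 0.04867115, 1.47708195]), array([ 1.31992956e-01, -2.11246985e-04, -9.91250632e-01]))
top bottle_blue [([294, 208, 323, 237], 0.64)]
top bottle_blue_cap [([298, 211, 326, 237], 0.94)]
top bottle_amber [([232, 202, 257, 232], 0.74)]
top bottle_white [([166, 275, 195, 296], 0.96), ([174, 234, 201, 257], 0.76)]
top rack [([361, 178, 468, 244], 0.87)]
top tube_open [([298, 207, 326, 239], 0.6)]
top tube_closed_a []
scene (array([-0.13896784, -0.72499587,  0.91112418]), array([ 0.48389571,  0.61455577, -0.62302981]))
scene bottle_blue [([309, 213, 336, 257], 0.81)]
scene bottle_blue_cap [([309, 211, 336, 260], 0.91)]
scene bottle_amber [([286, 188, 306, 229], 0.71), ([237, 186, 260, 216], 0.67)]
scene bottle_white [([204, 196, 226, 229], 0.78), ([240, 185, 258, 218], 0.73)]
scene rack [([363, 254, 460, 343], 0.73)]
scene tube_open [([421, 302, 426, 314], 0.5)]
scene tube_closed_a []
wrist (array([0.17955765, 0.65493017, 0.37189682]), array([ 0.30109646, -0.12547327, -0.9453028 ]))
wrist bottle_blue []
wrist bottle_blue_cap []
wrist bottle_amber [([141, 456, 168, 479], 0.6)]
wrist bottle_white [([209, 396, 243, 438], 0.6)]
wrist rack []
wrist tube_open [([142, 456, 165, 479], 0.28)]
wrist tube_closed_a []
```

View pics/top.png

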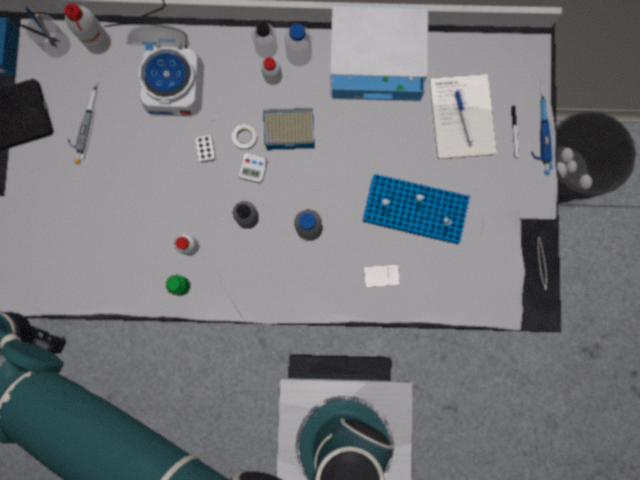

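View pics/scene.png

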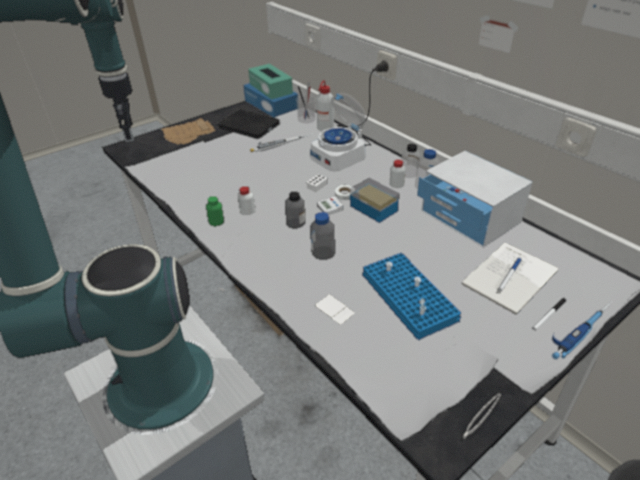

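The top view shows the front blue-capped bottle with its cap near (307,219), or (322,218) in scene. A second blue cap at top (297,32), scene (429,155), stands by the wall, so it is furniture. The rack holds three tubes at top (386,202), (419,197) and (448,220). In scene, the one at (422,307) looks tallest, so it is probably the open one. I'll check that in an enlarged crop.

Run:
```python
from h import *
t=bot.read_camera("top"); s=bot.read_camera("scene")
a=cv2.resize(t["pixels"][170:250,355:475],None,fx=5,fy=5,interpolation=cv2.INTER_CUBIC)[:300]
a=cv2.resize(t["pixels"][170:250,355:475],(390,260),interpolation=cv2.INTER_CUBIC)
b=cv2.resize(s["pixels"][250:340,360:465],(390,334),interpolation=cv2.INTER_CUBIC)
c=cv2.resize(t["pixels"][195:245,220:335],(390,170),interpolation=cv2.INTER_CUBIC)
d=cv2.resize(s["pixels"][185:265,270:345],(390,416),interpolation=cv2.INTER_CUBIC)
L=np.vstack([a,c]);R=b; H=np.zeros((600,790,3),np.uint8); H[:430,:390]=L; H[:334,400:]=R; H[334:,400:]=d[:266]; save("crop1",H)
def blobs(p,box,f,mn):
    x0,y0,x1,y1=box; m=f(p["pixels"][y0:y1,x0:x1].astype(int)).astype(np.uint8)
    n,l,st,ce=cv2.connectedComponentsWithStats(m); return [(np.round(ce[i]+[x0,y0],1).tolist(),int(st[i,4]),(st[i,:4]+[x0,y0,0,0]).tolist()) for i in range(1,n) if st[i,4]>=mn]
blue=lambda i:(i[...,2]>i[...,0]+50)
wh=lambda i:(i[...,0]>120)
print("capblue",bt:=blobs(t,(285,200,330,245),blue,20),bs:=blobs(s,(300,200,345,265),blue,10))
print("white",blobs(t,(370,185,460,235),wh,3)); print(blobs(s,(375,258,445,325),wh,3))
C=tri([ray(t,bt[0][0]),ray(s,bs[0][0])]); print("cap tri",C,onz(t,bt[0][0],.12))
for uv in((386,202),(419,197),(448,220)): X=onz(t,uv,.05); print(uv,X,proj(s,X))
```

```text
capblue [([306.7, 220.6], 209, [299, 213, 16, 16])] [([321.5, 217.7], 117, [316, 212, 12, 12])]
white [([447.7, 187.2], 145, [427, 185, 33, 8]), ([419.3, 196.9], 24, [417, 195, 6, 5]), ([385.0, 201.1], 23, [383, 199, 6, 5]), ([445.9, 219.3], 9, [445, 218, 3, 4]), ([384.6, 230.8], 248, [370, 224, 43, 11])]
[([378.4, 259.0], 25, [375, 258, 10, 4]), ([431.8, 270.4], 737, [408, 258, 37, 38]), ([388.6, 264.9], 32, [386, 262, 6, 8]), ([417.2, 280.2], 37, [415, 277, 6, 9]), ([384.2, 313.0], 505, [375, 291, 29, 34]), ([422.0, 306.1], 45, [420, 299, 6, 15])]
cap tri [0.51720737 0.10002892 0.1210272 ] [0.51817584 0.09955524 0.12      ]
(386, 202) [ 0.58048462 -0.0880726   0.05      ] [389.95294883 264.98963496]
(419, 197) [ 0.59495652 -0.16769737  0.05      ] [417.98187432 279.37506435]
(448, 220) [ 0.54044424 -0.2378239   0.05      ] [424.76497036 306.61276798]
```

View pics/crop1.png

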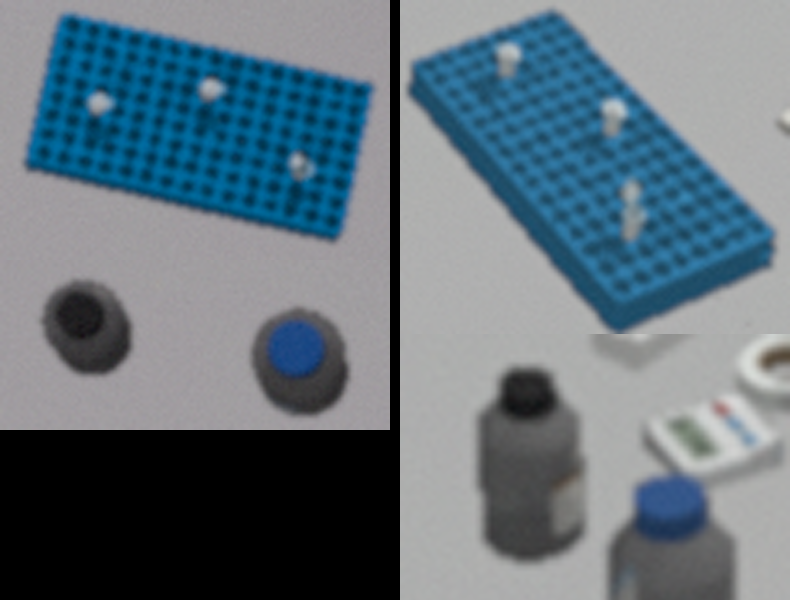

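The crop confirms the target. The tube at scene (422,307), top (448,221), has a cap standing up beside its mouth. The other two, at top (386,202) and (419,197), are capped shut. The front blue cap triangulates to (0.517, 0.100). I'll go to a point high above it first.

```bash
cat > d.py <<'E'
import sys; from h import *
from scipy.spatial.transform import Rotation as Ro
s=bot.read_state(); R=Ro.from_rotvec(s["tcp_rot"]).as_matrix()
print(s["time"],s["tool_pos"],s["q"],"units:",np.round(R.T@(np.array(eval(sys.argv[1]))-s["tool_pos"])/.05,2),"zaxis",R[:,2])
E
python3 d.py "[0.517,0.100,0.25]"
```

```text
1.3 [0.25711873 0.6240974  0.24997307] [ 1.14309808e+00  2.63904415e-01  1.60400678e+00  1.06323164e-05
  1.27371396e+00 -3.69269138e-02] units: [-8.8  -7.71 -0.  ] zaxis [-2.27332576e-05 -2.53604579e-05 -9.99999999e-01]
```

```bash
python3 -m creep '[[-0.2,-0.2,0,0,0],[-0.5,-0.4,0,0,0],[-0.5,-0.45,0,0,0],[-0.5,-0.45,0,0,0],[-0.5,-0.45,0,0,0],[-0.5,-0.45,0,0,0],[-0.5,-0.45,0,0,0],[-0.5,-0.45,0,0,0],[-0.5,-0.45,0,0,0],[-0.5,-0.45,0,0,0],[-0.5,-0.45,0,0,0],[-0.5,-0.45,0,0,0],[-0.5,-0.45,0,0,0],[-0.5,-0.45,0,0,0],[-0.5,-0.45,0,0,0],[-0.5,-0.4,0,0,0],[-0.5,-0.4,0,0,0],[-0.4,-0.2,0,0,0],[-0.2,-0.1,0,0,0],[0,0,0,0,0]]'; python3 d.py "[0.517,0.100,0.170]"
python3 - <<'E'
from h import *
p=bot.read_camera("wrist"); save("w1",p["pixels"]); print(proj(p,[.517,.1,.126]),[(d["bbox"],d["score"]) for d in bot.look_for("bottle_blue_cap",p)])
E
```

```text
time: 3.8
tool_pos: [0.5204, 0.1073, 0.2499]
tcp_rot: [-0.611, -3.081, -0.0]
wrist_force: [-0.4, 0.9, -0.3]
width: 0.001
grip_force: 0.0
3.8 [0.52037698 0.1072761  0.24989489] [ 1.56217731e-01 -8.44898424e-03  1.90941207e+00  3.46654104e-04
  1.24095865e+00 -1.02300858e+00] units: [ 0.01 -0.16  1.6 ] zaxis [-3.76080767e-04  2.72777531e-04 -9.99999892e-01]
[309.71922903 243.93429121] [([275.8, 181.5, 350.8, 265.9], 0.75)]
```

View pics/w1.png

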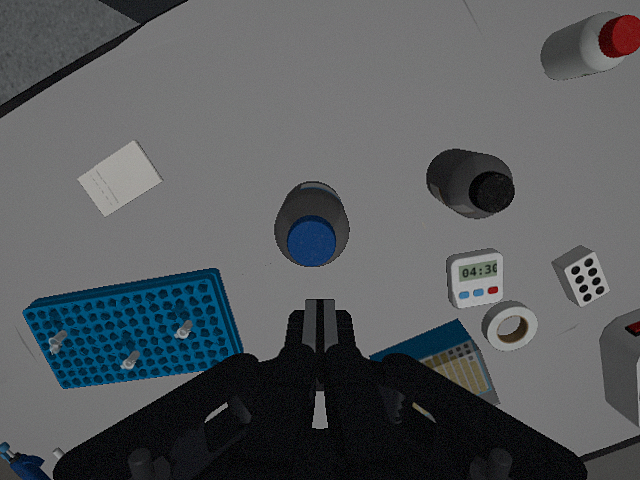

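The wrist view shows the blue cap's top at about (311,240). The estimate projects to (310,244), which agrees within about 2 mm. Now I'll descend to z 0.17 and hold.

```bash
python3 -m creep '[[0,-0.1,0.1,0,0],[0,-0.06,0.2,0,0],[0,0,0.3,0,0],[0,0,0.3,0,0],[0,0,0.3,0,0],[0,0,0.2,0,0],[0,0,0.1,0,0],[0,0,0.1,0,0],[0,0,0,0,0],[0,0,0,0,0],[0,0,0,0,0],[0,0,0,0,0],[0,0,0,0,0],[0,0,0,0,0],[0,0,0,0,0],[0,0,0,0,0],[0,0,0,0,0],[0,0,0,0,0],[0,0,0,0,0],[0,0,0,0,0]]'
python3 - <<'E'
from h import *
p=bot.read_camera("scene"); save("s2",cv2.resize(p["pixels"][150:280,250:400],None,fx=4,fy=4,interpolation=cv2.INTER_CUBIC))
E
```

```text
time: 6.4
tool_pos: [0.5171, 0.1001, 0.17]
tcp_rot: [0.61, 3.082, -0.0]
wrist_force: [-0.3, 0.2, -0.3]
width: -0.001
grip_force: 0.0
```

View pics/s2.png

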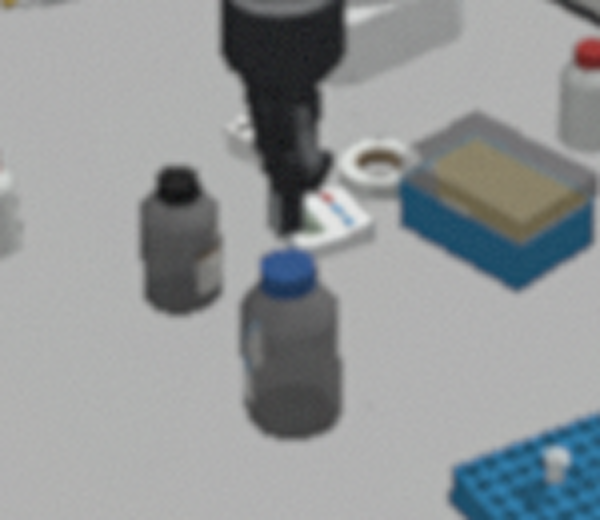

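The fingertips (crop (290,232)) sit a little above the blue cap ((288,262)) and don't touch it. I'll hold a bit longer, then rise.

```bash
python3 -m creep '[[0,0,0,0,0],[0,0,0,0,0],[0,0,0,0,0],[0,0,0,0,0],[0,0,0,0,0],[0,0,0,0,0],[0,0,0,0,0],[0,0,0,0,0],[0,0,0,0,0],[0,0,-0.1,0,0],[0,0,-0.3,0,0],[0,0,-0.3,0,0],[0,0,-0.3,0,0],[0,0,-0.3,0,0],[0,0,-0.2,0,0],[0,0,-0.1,0,0],[0,0,0,0,0]]'; python3 d.py "[0.538,-0.238,0.22]"
```

```text
time: 8.57
tool_pos: [0.5172, 0.1001, 0.2502]
tcp_rot: [0.61, 3.082, 0.0]
wrist_force: [0.4, -1.1, -0.4]
width: -0.001
grip_force: 0.0
8.575 [0.51715579 0.10008852 0.2501628 ] [ 1.43870257e-01 -1.79745259e-02  1.91831663e+00  2.41981897e-05
  1.24098915e+00 -1.03615067e+00] units: [-2.96 -6.09  0.6 ] zaxis [ 2.55414254e-04  6.01351878e-05 -9.99999966e-01]
```

```bash
python3 -m creep '[[-0.08,-0.1,0,0,0],[-0.2,-0.42,0,0,0],[-0.2,-0.42,0,0,0],[-0.2,-0.42,0,0,0],[-0.2,-0.42,0,0,0],[-0.2,-0.42,0,0,0],[-0.2,-0.42,0,0,0],[-0.2,-0.42,0,0,0],[-0.2,-0.42,0,0,0],[-0.2,-0.42,0,0,0],[-0.2,-0.42,0,0,0],[-0.2,-0.42,0.1,0,0],[-0.2,-0.42,0.1,0,0],[-0.2,-0.42,0.2,0,0],[-0.2,-0.42,0.1,0,0],[-0.08,-0.11,0.1,0,0],[0,0,0,0,0],[0,0,0,0,0]]'
python3 - <<'E'
from h import *
p=bot.read_camera("wrist"); u=proj(p,[.538,-.238,.049]); print(u,[(d["bbox"],d["score"]) for d in bot.look_for("tube_open",p)])
x,y=np.clip(np.round(u).astype(int)-[75,60],0,[490,360]); im=p["pixels"][y:y+120,x:x+150]; print(x,y)
save("w3",cv2.resize(im,None,fx=5,fy=5,interpolation=cv2.INTER_CUBIC))
E
```

```text
time: 10.82
tool_pos: [0.5381, -0.2373, 0.2201]
tcp_rot: [0.609, 3.082, 0.001]
wrist_force: [0.4, -0.4, 0.2]
width: -0.001
grip_force: 0.0
[319.34894583 227.56680184] [([313.3, 215.7, 334.3, 234.0], 0.71)]
244 168
```

View pics/w3.png

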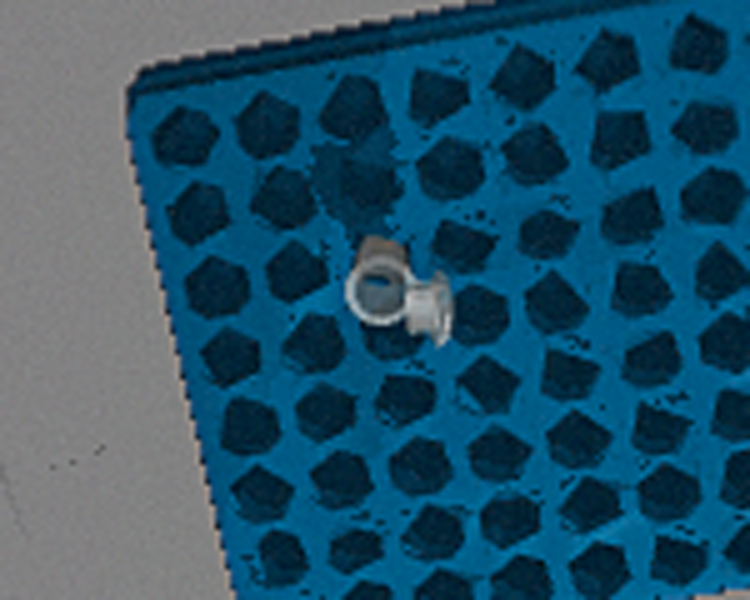

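The view is clear: an open round mouth at crop (380,290), which is pixel (320,226), with its cap standing up to the right at crop (430,310). The estimate projects to (319,228), within about 1 mm. Now I'll lower to z 0.112 and hold.

```bash
python3 - <<'E'
from h import *
p=bot.read_camera("wrist"); print(onz(p,(320,226),.049))
E
python3 d.py "[0.538,-0.238,0.112]"
python3 -m creep '[[0,0,0.1,0,0],[0,0,0.3,0,0],[0,0,0.3,0,0],[0,0,0.3,0,0],[0,0,0.3,0,0],[0,0,0.3,0,0],[0,0,0.2,0,0],[0,0,0.2,0,0],[0,0,0.1,0,0],[0,0,0,0,0],[0,0,0,0,0],[0,0,0,0,0],[0,0,0,0,0],[0,0,0,0,0],[0,0,0,0,0],[0,0,0,0,0],[0,0,0,0,0],[0,0,0,0,0],[0,0,0,0,0],[0,0,0,0,0]]'
python3 -m creep '[[0,0,0,0,0],[0,0,0,0,0],[0,0,0,0,0],[0,0,0,0,0],[0,0,0,0,0],[0,0,0,0,0],[0,0,0,0,0],[0,0,0,0,0],[0,0,0,0,0],[0,0,0,0,0]]'
python3 - <<'E'
from h import *
p=bot.read_camera("scene"); save("s4",cv2.resize(p["pixels"][230:350,350:480],None,fx=4,fy=4,interpolation=cv2.INTER_CUBIC))
E
```

```text
[ 0.53715933 -0.23691939  0.049     ]
10.975 [ 0.53820125 -0.2372778   0.22043226] [-4.57656125e-01  1.21133358e-01  1.82833214e+00  1.39853919e-04
  1.19147190e+00 -1.63856182e+00] units: [-0.   -0.02  2.17] zaxis [ 6.45229247e-04 -1.72981393e-04 -9.99999777e-01]
time: 13.48
tool_pos: [0.538, -0.2379, 0.115]
tcp_rot: [0.61, 3.082, -0.0]
wrist_force: [-0.3, -0.5, 0.1]
width: -0.0
grip_force: 0.0
time: 14.72
tool_pos: [0.538, -0.2378, 0.115]
tcp_rot: [0.61, 3.082, -0.0]
wrist_force: [-0.4, 0.6, 0.5]
width: -0.001
grip_force: 0.0
```

View pics/s4.png

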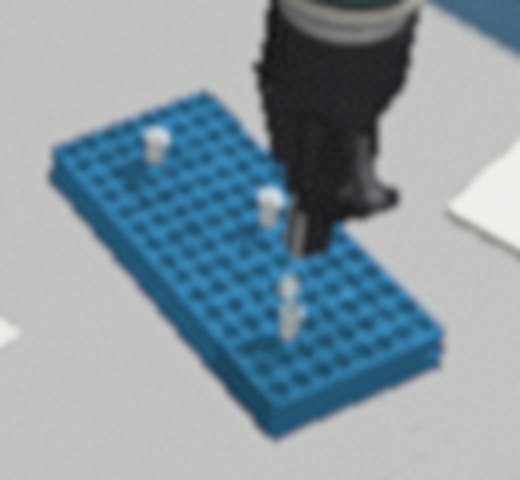

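The fingertips are clear of the raised cap at crop (288,278), but they look about 5 px to the side of it. I'll check this against the projection before handing in.

Run:
```python
from h import *
p=bot.read_camera("scene")
for z in(.03,.049,.067,.096,.115): print(z,(proj(p,[.538,-.238,z])-[350,230])*4)
m=onz(p,(350+289/4,230+305/4),.049); print("mouth from scene",m)
for n in("top","wrist"):
    q=bot.read_camera(n); print(n,[(d["bbox"],d["score"]) for d in bot.look_for("tube_open",q)][:2])
```

```text
0.03 [292.7142733  332.91877335]
0.049 [296.17995646 309.89894058]
0.067 [299.53284877 287.66329825]
0.096 [305.08296923 250.93149088]
0.115 [308.82251618 226.23518326]
mouth from scene [ 0.53773795 -0.2328691   0.049     ]
top []
wrist [([308.5, 251.8, 346.0, 290.0], 0.66)]
```

Perspective lean accounts for the offset. The remaining error is under 5 mm against an 18 mm tolerance.

```bash
python3 -c "
from workcell import bot
print(bot.finish_job())"
```

```text
the job is handed in; nothing more can be done
None
```

The job is handed in, with no verdict returned: the arm pointed at the front blue-capped bottle and then at the open tube for over 2 s each, and finished above the open tube with no sign of contact.

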